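Put the demo lamps away on charge

TASK

The painting demo is over: put the telescopic lamps away on charge. Switch the charging tray off at its rotary main switch before any lamp goes in; push every lamp's stem fully home, the thin inner tube before the middle one, and stand each lamp upright in its own bay, flat on the floor; only when all of them are in, turn the switch on again until it clicks into its end position. Leave the painter's other things where they are.

Things in the scene. Friction and masses are not known exactly. Their poses are not given: they have to be found in the camera images.
- tray: grey plastic charging tray, fixed; yaw within 0.12 rad of 0. Origin: its underside on the table, below the centre of the middle bay; y runs along its row of three bays, x across it (away from the robot), z up. Bays 112 x 112 mm inside, centres at y = -117, 0, +117 mm; floor 6 mm, rims and partitions (5 mm thick) 28 mm above the table; brass contact in each floor. On the +y end a switch box
- switch (a joint): rotary main switch on the switch box, vertical axis, between stops: 0 rad = off, bar grip along the tray's y (along the row of bays); 1.571 rad = on, bar along the tray's x. Grows clockwise seen from above. Detents at both ends: resists with at most 0.2 N m up to half way, then springs on to the end by itself. On at the start
- switch_grip (a point): point on the switch's axis at the height to grip it, 80 mm above the table, at tray y = +235 mm. Black bar grip 15 mm wide, 64 mm long, from 57 to 91 mm above the table, on a disc of 62 mm diameter; the switch box is 122 x 114 mm and 50 mm high
- lamp1: rechargeable table lamp, 0.6 kg, on a telescopic stem. Origin: centre of its underside, z up. White base 90 mm wide, 18 high; outer tube 28 wide, its black collar 42 wide, 98 to 122 mm up; middle tube 22 wide, collar 31 wide, 8 high; inner tube 16 wide, head 36 wide, 16 high. 147 mm high collapsed, 267 drawn out. Two or three lamps are present
- lamp1_inner (a joint): how far the inner tube of lamp1 stands out of the middle tube: 0 m = fully home, 0.060 m = fully out; slides with about 3 N of friction, firm stop at 0
- lamp1_middle (a joint): how far the middle tube of lamp1 stands out of the outer tube: 0 m = fully home, 0.060 m = fully out; stiffer, about 8 N of friction, so pressing down on the head moves the inner tube first
- lamp1_top (a point): centre of the flat top of the head of lamp1: 147 mm above its origin plus both joint values
- lamp1_collar (a point): point on the stem's axis in the outer collar of lamp1, 116 mm above its origin, 31 mm below the top of the collapsed lamp: where to grip it for carrying (lifted by the head or the middle collar the stem draws out again)
- lamp2: another lamp like lamp1, the same in all sizes (origin: centre of its underside, z up); may be absent
- lamp2_inner (a joint): how far the inner tube of lamp2 stands out of the middle tube: 0 m = fully home, 0.060 m = fully out; slides with about 3 N of friction, firm stop at 0
- lamp2_middle (a joint): how far the middle tube of lamp2 stands out of the outer tube: 0 m = fully home, 0.060 m = fully out; stiffer, about 8 N of friction, so pressing down on the head moves the inner tube first
- lamp2_top (a point): centre of the flat top of the head of lamp2: 147 mm above its origin plus both joint values
- lamp2_collar (a point): point on the stem's axis in the outer collar of lamp2, 116 mm above its origin, 31 mm below the top of the collapsed lamp: where to grip it for carrying (lifted by the head or the middle collar the stem draws out again)
- lamp3: another lamp like lamp1, the same in all sizes (origin: centre of its underside, z up); may be absent
- lamp3_inner (a joint): how far the inner tube of lamp3 stands out of the middle tube: 0 m = fully home, 0.060 m = fully out; slides with about 3 N of friction, firm stop at 0
- lamp3_middle (a joint): how far the middle tube of lamp3 stands out of the outer tube: 0 m = fully home, 0.060 m = fully out; stiffer, about 8 N of friction, so pressing down on the head moves the inner tube first
- lamp3_top (a point): centre of the flat top of the head of lamp3: 147 mm above its origin plus both joint values
- lamp3_collar (a point): point on the stem's axis in the outer collar of lamp3, 116 mm above its origin, 31 mm below the top of the collapsed lamp: where to grip it for carrying (lifted by the head or the middle collar the stem draws out again)
- water_tub: clear plastic water tub 150 x 120 mm, 75 mm high, a heavy bystander fixed in place (origin: centre of its underside)
- mixing_bowl: white ceramic bowl 120 mm diameter, 40 mm high, a bystander (origin: centre of its underside)
- spray_bottle: clear bottle 40 mm diameter, 130 mm high, a bystander (origin: centre of its underside)
- sponge: white sponge 90 x 60 x 35 mm, a bystander (origin: centre of its underside)

How it is judged:
On the way, in this order (a step that is already met when the one before it is completed fails the run):
1. the main switch is turned off while every lamp is still outside the tray (value of joint switch below 0.15 rad and x of each of lamp1, lamp2, lamp3 in the frame of tray above 0.06 m), for 0.2 s.
2. with the switch still off, every lamp is fully collapsed and stands in a bay (value of joint switch below 0.15 rad and value of joint each of lamp1_inner, lamp1_middle, lamp2_inner, lamp2_middle, lamp3_inner, lamp3_middle below 0.004 m and z of lamp1 in the frame of tray between 0.003 and 0.009 m and x of lamp1 in the frame of tray between -0.03 and 0.03 m and y of lamp1 in the frame of tray between -0.165 and 0.165 m and angle between each of lamp1, lamp2, lamp3's own z axis and vertical below 0.05 rad and linear speed of each of lamp1, lamp2, lamp3 below 0.02 m/s and z of lamp2 in the frame of tray between 0.003 and 0.009 m and x of lamp2 in the frame of tray between -0.03 and 0.03 m and y of lamp2 in the frame of tray between -0.165 and 0.165 m and z of lamp3 in the frame of tray between 0.003 and 0.009 m and x of lamp3 in the frame of tray between -0.03 and 0.03 m and y of lamp3 in the frame of tray between -0.165 and 0.165 m), for 0.2 s.
At the end, for the whole second after the job is handed in: The switch is on (above 1.42 rad of 1.571); every lamp that is present stands upright (within 0.05 rad) and at rest on the floor of a bay, with both its tubes home to within 4 mm (value of joint switch above 1.42 rad and value of joint each of lamp1_inner, lamp1_middle, lamp2_inner, lamp2_middle, lamp3_inner, lamp3_middle below 0.004 m and z of lamp1 in the frame of tray between 0.003 and 0.009 m and x of lamp1 in the frame of tray between -0.03 and 0.03 m and y of lamp1 in the frame of tray between -0.165 and 0.165 m and angle between each of lamp1, lamp2, lamp3's own z axis and vertical below 0.05 rad and linear speed of each of lamp1, lamp2, lamp3 below 0.02 m/s and z of lamp2 in the frame of tray between 0.003 and 0.009 m and x of lamp2 in the frame of tray between -0.03 and 0.03 m and y of lamp2 in the frame of tray between -0.165 and 0.165 m and z of lamp3 in the frame of tray between 0.003 and 0.009 m and x of lamp3 in the frame of tray between -0.03 and 0.03 m and y of lamp3 in the frame of tray between -0.165 and 0.165 m); the robot touches nothing.
It fails at once if a lamp's middle tube is pushed in while its inner tube still stands out ((value of joint lamp1_middle between 0.012 and 0.032 m and value of joint lamp1_inner above 0.01 m) or (value of joint lamp2_middle between 0.012 and 0.032 m and value of joint lamp2_inner above 0.01 m) or (value of joint lamp3_middle between 0.012 and 0.032 m and value of joint lamp3_inner above 0.01 m)).
It fails at once if the bowl, spray bottle or sponge is moved by more than 30 mm (distance of any of mixing_bowl, spray_bottle, sponge from where it was at the start of the episode above 0.03 m).
Of lamp1, lamp2, lamp3 only 2 to 3 are there at a start; the rules pass over those that are not, and their reading is None.
At some moment in a run one of lamp1, lamp2, lamp3 may be knocked a few centimetres aside while the robot is not near it.
Once in a run the grip may slacken for a moment while it holds something.
It also fails if it takes over 210 s, if anything falls off the work surface, if the arm or the gripper's body presses on something with over 40 N, if the wrist force passes 120 N, or if a joint passes its speed limit or range.

ROBOT

A 7-joint arm with a two-finger parallel gripper is mounted at the origin on the work surface. World frame = base frame: x ahead of the robot, y to its left, z up, the work surface at z = 0. Lengths are in m, angles in rad, forces in N, time in s.
With the tool pointing down it reaches from about 0.425 to 0.975 m from the base axis. Payload 16.7 kg.
Tool frame: the origin (TCP) lies on the centre line of the jaws, within the pads' length; the fingertips stand 11 mm ahead of it and the grasp point (between the pads) lies 8 mm behind it; z points along the fingers, x is the direction in which the jaws open and shut, and the axes are right-handed (so a half turn about z gives the same grasp; the last joint's range is limited). The gripper opens to 85 mm and grips with 20 to 120 N. Pads are 22 mm wide; open, the fingers measure 114 mm over their backs; the gripper's body (76 mm by 85 mm) begins 54 mm behind the grasp point. The pads swing forward as they close: fully open they stand 13 mm farther back than shut.
Start: joints at [-1.254, 0.426, 0.074, 1.606, -0.034, 1.111, -0.067], TCP at [0.304, 0.603, 0.242] pointing down, gripper open.
Joint ranges: [-2.85, 2.85], [-0.5, 2.14], [-1.23, 1.37], [0.21, 2.46], [-1.02, 4.16], [0.16, 2.05], [-2.73, 2.73]. Speed limits (rad/s): [1.89, 1.89, 2.39, 2.39, 3.01, 3.01, 3.01].

INTERFACE

Orientations are given as [roll, pitch, yaw] about the fixed x, y, z axes, in that order (R = Rz(yaw) Ry(pitch) Rx(roll)).
In Python, from cell import ctrl gives the robot as it stands.
- The arm moves only by the tool step_arm, never from a script. Its argument "plan" is one flat list of numbers, 5 for each row, row after row: the opening, from -1 (shut) to 1 (fully open), then the shift along the world's x, y, z in m, then the turn about the world's z in rad. In form: [hand, x, y, z, roll, hand, x, y, z, roll, ...]. A call has 1 to 5 rows; each row is the pose to reach, as a shift and turn from the pose commanded when the call began; what a row does not reach only later rows make up. A row lasts 1/10 s, in which the tool goes at most 50 mm and 8.59 degrees, less where a joint would pass 70% of its speed; a pose out of reach is approached as far as the arm can. A call with a gripper value outside its range is refused whole. The fingers move at their own pace and stop on an object; "squeeze" is the grip in N (left out, the last holds). Time passes only in rows, so rows that repeat a pose let the fingers close. It gives the time, the measured TCP pose, the force and the opening at its end, in the units of the state.
- ctrl.read_state(): the state, without advancing time (a new reading comes with each control period).
- ctrl.snapshot(name): name is "scene" or "top"; returns a dict with "img" (384x512x3 uint8, blue, green, red), "z_map" (384x512 float32, m along the optical axis (not along the pixel's ray), 0 where there is no reading), "mtx" (3x3 intrinsics, pixels), "camera_from_world" (4x4, takes a point from world to camera coordinates). Camera axes: x right, y down, z forward; pixel columns grow to the right and rows downward; lengths in m; the calibration is good to about 2 mm. A picture is of the moment at which its call begins.
- ctrl.finish_job(): hands the job in, once; it reports no verdict.
The state is a dict: "time_s": time; "joint_pos": joint angles; "joint_vel": joint speeds; "effort": joint torques, N m; "tool_pos": TCP position; "orientation": TCP orientation; "ft_force": force on the tool from outside, world axes, zero at the start; "torque": the same for the moment, N m; "opening": finger opening in m.
Only numpy, scipy, OpenCV 4.12 (cv2) and the standard library are available. Lean on these libraries where they do the work, as an engineer would, in place of code of your own. Each camera call takes 0.05 s, during which the arm holds its last target. There are 200 camera calls.

## Working session

There is one attempt and no reset: what is moved stays moved. The work goes in short steps, Python scripts to look and compute and a tool call to move; the robot and the scene stay as the last step left them, time stands still between calls to the robot, and variables do not carry over. Pictures are saved under pics/ and viewed, about 12 in all and at most 16, crops included, and the job is handed in when it is done.

Besides the shell and the picture viewer there is one more tool, called after "Request:" as name(argument=value, ...) on one line, values as JSON. step_arm: Moves the arm, as the interface text tells. Its arguments: {"type":"object","properties":{"plan":{"type":"array"},"squeeze":{"type":"number"}},"required":["plan"]}

```bash
mkdir -p pics; ls; cat > h.py <<'E'
import numpy as np, cv2
from cell import ctrl
def snap(n):
    s=ctrl.snapshot(n); s['T']=np.linalg.inv(s['camera_from_world']); return s
def ray(s,u,v,z):
    "pixel -> world point on plane height z"
    d=s['T'][:3,:3]@np.linalg.solve(s['mtx'],[u,v,1.]); o=s['T'][:3,3]
    return o+d*(z-o[2])/d[2]
def cloud(s):
    "world points per pixel"
    v,u=np.indices(s['z_map'].shape); Z=s['z_map']
    p=np.stack([u,v,np.ones_like(u)],-1)@np.linalg.inv(s['mtx']).T*Z[...,None]
    w=p@s['T'][:3,:3].T+s['T'][:3,3]; w[Z==0]=np.nan; return w
def proj(s,p):
    c=s['camera_from_world']@np.r_[p,1]; q=s['mtx']@c[:3]; return q[:2]/q[2]
E
python3 - <<'E'
from h import *
for n in('scene','top'):
    s=snap(n); cv2.imwrite(f'pics/{n}0.png',s['img']); print(n,s['T'][:3,3].round(3),s['T'][:3,2].round(3),s['mtx'][0,0])
print(ctrl.read_state())
E
```

```text
pics
scene [1.156 0.519 0.862] [-0.517 -0.473 -0.714] 350.65137501626066
top [0.466 0.012 1.533] [ 0.098 -0.    -0.995] 388.6770288995829
{'time_s': 0.1, 'joint_pos': array([-1.25348654,  0.42665106,  0.0738834 ,  1.60657368, -0.03407785,
        1.1108226 , -0.06710337]), 'joint_vel': array([ 2.70854229e-03, -9.65609130e-04,  1.19760348e-03, -1.97582114e-03,
        4.46898098e-05,  3.18198874e-04,  3.65457094e-04]), 'effort': array([ 6.76686541e-03, -9.51531959e+01,  3.77071336e+00, -4.64400172e+01,
        1.96360209e-02,  6.58163321e-03,  5.47910577e-05]), 'tool_pos': array([0.30365385, 0.6024191 , 0.24168028]), 'orientation': array([3.14147763e+00, 1.18940007e-03, 1.10393270e+00]), 'ft_force': array([0.1150474 , 0.35788175, 0.86452194]), 'torque': array([-0.03082027, -0.02083524, -0.06193761]), 'opening': 0.08510316086595858}
```

View pics/scene0.png

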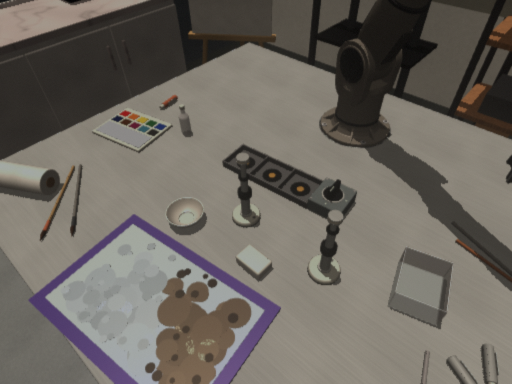

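View pics/top0.png

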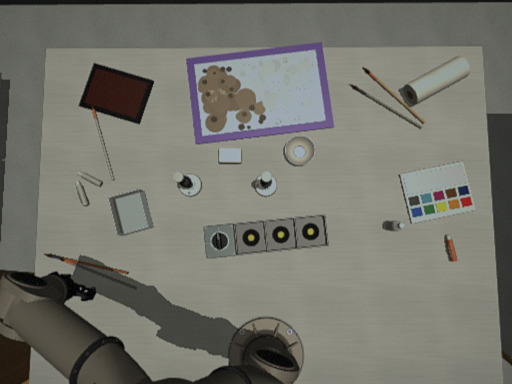

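The scene view shows two lamps, at (245,190) and (328,250), both drawn out. The tray is at (285,180), with its switch at (335,192). In the top view the lamps are at (188,184) and (265,184), the switch is at (220,240), and the bays are at (251,238), (281,235) and (311,232).

```bash
cat >> h.py <<'E'
def fitc(P):
    A=np.c_[2*P,np.ones(len(P))]; x=np.linalg.lstsq(A,(P**2).sum(1),rcond=None)[0]
    return x[:2],np.sqrt(x[2]+x[:2]@x[:2])
def lamp(c0,verbose=1):
    "refine lamp base centre and top height from both cams near c0"
    out={}
    for n in('scene','top'):
        s=snap(n); w=cloud(s); m=np.hypot(w[...,0]-c0[0],w[...,1]-c0[1])<.075
        g=m&(w[...,2]>.010)&(w[...,2]<.025)&(s['img'].min(2)>100)
        k=np.argwhere(g)[:,::-1].astype(np.float32)
        h=cv2.convexHull(k)[:,0]; p=np.array([ray(s,u,v,.018)[:2] for u,v in h])
        c,r=fitc(p)
        col=np.hypot(w[...,0]-c0[0],w[...,1]-c0[1])<.035
        z=np.sort(w[...,2][col&(w[...,2]<.4)]); z=z[~np.isnan(z)]
        zt=np.median(z[-12:]); t=col&(np.abs(w[...,2]-zt)<.006)
        print(n,'base',c.round(4),'r',r.round(4),'ztop',z[-12::4].round(3),'topc',np.nanmean(w[t][:,:2],0).round(4),t.sum())
E
python3 - <<'E'
from h import *
s=snap('top')
for u,v in((188,184),(265,184)):
    c=ray(s,u,v,.018)[:2]; print(c); lamp(c)
w=cloud(s); 
g=(w[...,2]>.020)&(w[...,2]<.034)&(s['img'].max(2)<140)&(w[...,0]>.3)&(w[...,0]<.6)&(abs(w[...,1])<.35)
k=np.argwhere(g)[:,::-1].astype(np.float32); P=np.array([ray(s,u,v,.028)[:2] for u,v in k]).astype(np.float32)
print('rim',cv2.minAreaRect(P))
g=(w[...,2]>.044)&(w[...,2]<.056)&(w[...,0]>.3)&(w[...,0]<.6)&(w[...,1]>0)&(w[...,1]<.35)
P=w[g][:,:2].astype(np.float32); print('box',cv2.minAreaRect(P))
g=(w[...,2]>.080)&(w[...,2]<.1)&(w[...,0]>.3)&(w[...,0]<.6)&(w[...,1]>0)&(w[...,1]<.35)
P=w[g][:,:2].astype(np.float32); print('bar',len(P),cv2.minAreaRect(P),P.mean(0))
hsv=cv2.cvtColor(s['img'],cv2.COLOR_BGR2HSV)
m=cv2.inRange(hsv,(15,110,70),(40,255,255)); m[:215]=0;m[262:]=0;m[:,:235]=0;m[:,330:]=0
n,l,st,ce=cv2.connectedComponentsWithStats(m)
for i in range(1,n): print(st[i,4],ce[i],ray(s,*ce[i],.007))
cv2.imwrite('pics/z1.png',cv2.resize(s['img'][160:270,150:350],None,fx=4,fy=4,interpolation=2))
E
```

```text
[0.65592461 0.30026826]
scene base [0.6553 0.2937] r 0.0429 ztop [0.242 0.242 0.242] topc [0.6558 0.295 ] 148
top base [0.6616 0.2986] r 0.0482 ztop [0.241 0.242 0.243] topc [0.6553 0.2952] 71
[ 0.65426334 -0.00211877]
scene base [ 0.6529 -0.0044] r 0.0429 ztop [0.252 0.253 0.253] topc [ 0.654  -0.0026] 98
top base [ 0.6546 -0.0133] r 0.0484 ztop [0.253 0.253 0.255] topc [ 0.6536 -0.0039] 71
rim ((0.45968037843704224, -0.06040385365486145), (0.12177691608667374, 0.3559945225715637), 5.537746906280518)
box ((0.43719637393951416, 0.17264926433563232), (0.12150932848453522, 0.11429042369127274), 5.4177165031433105)
bar 73 ((0.43672260642051697, 0.17282317578792572), (0.06304695457220078, 0.015072655864059925), 5.194641590118408) [0.43756652 0.17278984]
39 [310.15384615 231.23076923] [ 0.46869921 -0.17753516  0.007     ]
36 [280.5        234.16666667] [ 0.4579174  -0.06151552  0.007     ]
38 [250.68421053 237.18421053] [0.4468376  0.05497212 0.007     ]
```

View pics/z1.png

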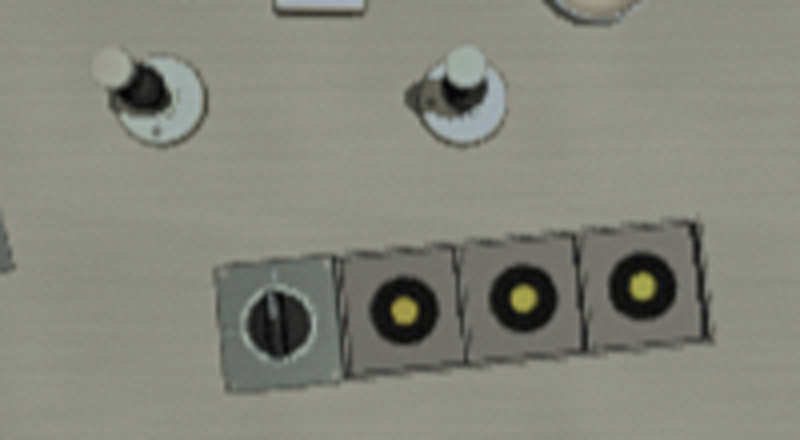

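Request:
step_arm(plan=[1,0.013,-0.045,0,-0.14,1,0.026,-0.09,0,-0.28,1,0.04,-0.135,0,-0.42,1,0.053,-0.18,0,-0.56,1,0.067,-0.22,0,-0.7], squeeze=40)

```text
time_s: 0.85
tool_pos: [0.3711, 0.3805, 0.2424]
orientation: [-3.141, -0.0, 0.398]
ft_force: [0.4, 0.3, 0.4]
opening: 0.0853
```

Request:
step_arm(plan=[1,0.013,-0.045,0,-0.14,1,0.026,-0.09,0,-0.28,1,0.04,-0.135,0,-0.42,1,0.053,-0.18,0,-0.56,1,0.066,-0.21,0,-0.7])

```text
time_s: 1.35
tool_pos: [0.437, 0.1697, 0.2426]
orientation: [-3.141, 0.0, -0.304]
ft_force: [0.3, 0.3, -1.0]
opening: 0.0849
```

Request:
step_arm(plan=[1,0,0,-0.02,-0.14,1,0,0,-0.04,-0.28,1,0,0,-0.06,-0.42,1,0,0,-0.08,-0.56,1,0,0,-0.08,-0.7])

```text
time_s: 1.85
tool_pos: [0.4357, 0.1721, 0.1604]
orientation: [3.139, -0.0, -1.002]
ft_force: [0.3, 0.2, 0.6]
opening: 0.0852
```

Request:
step_arm(plan=[1,0,0,0,-0.14,1,0,0,0,-0.28,1,0,0,0,-0.42,1,0,0,0,-0.48,1,0,0,0,-0.48])

```text
time_s: 2.35
tool_pos: [0.4368, 0.1729, 0.1624]
orientation: [-3.141, 0.0, -1.477]
ft_force: [-0.4, 1.1, -1.4]
opening: 0.0856
```

Request:
step_arm(plan=[1,0,0,-0.04,0,1,0,0,-0.075,0,1,0,0,-0.09,0,-1,0,0,-0.09,0,-1,0,0,-0.09,0])

```text
time_s: 2.85
tool_pos: [0.437, 0.1726, 0.0727]
orientation: [3.142, -0.0, -1.475]
ft_force: [-0.9, 0.4, 0.0]
opening: 0.0589
```

Request:
step_arm(plan=[-1,0,0,0,0,-1,0,0,0,0,-1,0,0,0,0,-1,0,0,0,0,-1,0,0,0,0])

```text
time_s: 3.35
tool_pos: [0.4371, 0.1734, 0.0731]
orientation: [-3.141, 0.001, -1.476]
ft_force: [-2.0, 1.6, 12.3]
opening: 0.0143
```

Request:
step_arm(plan=[-1,0,0,0,0.14,-1,0,0,0,0.28,-1,0,0,0,0.42,-1,0,0,0,0.56,-1,0,0,0,0.7])

```text
time_s: 3.85
tool_pos: [0.4364, 0.1752, 0.0732]
orientation: [-3.139, 0.002, -0.768]
ft_force: [-11.0, 15.6, 10.1]
opening: 0.0145
```

Request:
step_arm(plan=[-1,0,0,0,0.14,-1,0,0,0,0.28,-1,0,0,0,0.42,-1,0,0,0,0.56,-1,0,0,0,0.7])

```text
time_s: 4.35
tool_pos: [0.4345, 0.1761, 0.0731]
orientation: [-3.139, 0.003, -0.067]
ft_force: [-24.2, 20.9, 20.7]
opening: 0.0144
```

Request:
step_arm(plan=[-1,0,0,0,0.14,-1,0,0,0,0.17,-1,0,0,0,0.17,-1,0,0,0,0.17,-1,0,0,0,0.17])

```text
time_s: 4.85
tool_pos: [0.434, 0.1757, 0.0729]
orientation: [-3.139, 0.003, 0.097]
ft_force: [-24.1, 19.8, 22.3]
opening: 0.0144
```

Request:
step_arm(plan=[1,0,0,0,0,1,0,0,0,0,1,0,0,0,0,1,0,0,0,0,1,0,0,0.03,0])

```text
time_s: 5.35
tool_pos: [0.4353, 0.1717, 0.1002]
orientation: [3.139, 0.005, 0.094]
ft_force: [0.5, 0.5, 0.7]
opening: 0.0849
```

Request:
step_arm(plan=[1,0,0,0.05,0,1,0,0,0.1,0,1,0,0,0.15,0,1,0,0,0.2,0,1,0,0,0.22,0])

```text
time_s: 5.85
tool_pos: [0.4379, 0.1729, 0.3271]
orientation: [-3.139, -0.005, 0.093]
ft_force: [0.8, 0.6, -0.3]
opening: 0.085
```

```bash
python3 - <<'E'
from h import *
for n in('scene','top'):
    s=snap(n); w=cloud(s)
    g=(w[...,2]>.080)&(w[...,2]<.1)&(abs(w[...,0]-.437)<.05)&(abs(w[...,1]-.173)<.05)
    P=w[g][:,:2].astype(np.float32); print('bar',len(P),len(P)>5 and cv2.minAreaRect(P))
lamp((.6555,.2945)); lamp((.654,-.003))
E
```

```text
bar 121 ((0.4364534616470337, 0.1720159649848938), (0.018010243773460388, 0.06445930898189545), 7.116775035858154)
bar 31 ((0.4384089410305023, 0.15620894730091095), (0.014613752253353596, 0.025415543466806412), 7.291821479797363)
scene base [0.6553 0.2937] r 0.0429 ztop [0.241 0.242 0.242] topc [0.6561 0.2951] 153
top base [0.665  0.2989] r 0.0495 ztop [0.243 0.243 0.245] topc [0.6557 0.294 ] 75
scene base [ 0.6532 -0.0044] r 0.0431 ztop [0.252 0.252 0.253] topc [ 0.654  -0.0023] 100
top base [0.6487 0.0058] r 0.0484 ztop [0.252 0.253 0.253] topc [ 0.6541 -0.0032] 75
```

Request:
step_arm(plan=[-1,0.043,0.024,0,0,-1,0.086,0.048,0,0,-1,0.129,0.072,0,0,-1,0.172,0.096,0,0,-1,0.215,0.12,0,0])

```text
time_s: 6.65
tool_pos: [0.6531, 0.2935, 0.3201]
orientation: [3.14, 0.002, 0.094]
ft_force: [0.2, 0.4, -0.2]
opening: 0.0124
```

Request:
step_arm(plan=[-1,0.004,0.002,0,0,-1,0.004,0.002,-0.03,0,-1,0.004,0.002,-0.05,0,-1,0.004,0.002,-0.06,0,-1,0.004,0.002,-0.065,0])

```text
time_s: 7.15
tool_pos: [0.6552, 0.2943, 0.2556]
orientation: [3.141, 0.002, 0.094]
ft_force: [-0.6, 0.8, 0.5]
opening: -0.0
```

Request:
step_arm(plan=[-1,0,0,-0.005,0,-1,0,0,-0.012,0,-1,0,0,-0.02,0,-1,0,0,-0.028,0,-1,0,0,-0.036,0])

```text
time_s: 7.65
tool_pos: [0.656, 0.2948, 0.221]
orientation: [-3.141, -0.001, 0.094]
ft_force: [1.9, -0.1, 2.7]
opening: 0.0
```

Request:
step_arm(plan=[-1,0,0,-0.008,0,-1,0,0,-0.016,0,-1,0,0,-0.024,0,-1,0,0,-0.032,0,-1,0,0,-0.04,0])

```text
time_s: 8.15
tool_pos: [0.6561, 0.2948, 0.1812]
orientation: [-3.141, -0.001, 0.094]
ft_force: [0.8, -0.7, 6.9]
opening: -0.0003
```

Request:
step_arm(plan=[-1,0,0,-0.008,0,-1,0,0,-0.015,0,-1,0,0,-0.019,0,-1,0,0,-0.021,0,-1,0,0,-0.022,0])

```text
time_s: 8.65
tool_pos: [0.6561, 0.2948, 0.1592]
orientation: [-3.141, -0.001, 0.094]
ft_force: [0.1, -0.1, 6.8]
opening: -0.0003
```

Request:
step_arm(plan=[-1,0,0,-0.001,0,-1,0,0,-0.002,0,-1,0,0,-0.003,0,-1,0,0,-0.003,0,-1,0,0,-0.003,0])

```text
time_s: 9.15
tool_pos: [0.6563, 0.2949, 0.1579]
orientation: [-3.141, -0.002, 0.094]
ft_force: [-5.5, -2.7, 22.0]
opening: -0.0
```

Request:
step_arm(plan=[-1,0,0,0.02,0,1,0,0,0.04,0,1,0,0,0.04,0,1,0,0,0.04,0,1,0,0,0.04,0])

```text
time_s: 9.65
tool_pos: [0.6553, 0.2946, 0.1951]
orientation: [3.141, 0.001, 0.094]
ft_force: [-0.1, -0.9, -0.9]
opening: 0.058
```

```bash
python3 - <<'E'
from h import *
print(ctrl.read_state()['tool_pos'],ctrl.read_state()['opening'])
lamp((.6555,.2945)); lamp((.654,-.003))
s=snap('scene'); cv2.imwrite('pics/a1.png',cv2.resize(s['img'][80:300,150:400],None,fx=3,fy=2.7))
E
```

```text
[0.6552574  0.29461592 0.19511302] 0.058005415576570296
scene base [0.6575 0.2885] r 0.0388 ztop [0.358 0.358 0.359] topc [0.6851 0.3056] 17
top base [0.6622 0.2751] r 0.0457 ztop [0.147 0.148 0.151] topc [0.6573 0.2831] 17
scene base [ 0.6534 -0.0042] r 0.0433 ztop [0.252 0.252 0.253] topc [ 0.6539 -0.0029] 97
top base [ 0.6479 -0.0037] r 0.0458 ztop [0.252 0.253 0.254] topc [ 0.6531 -0.0025] 60
```

View pics/a1.png

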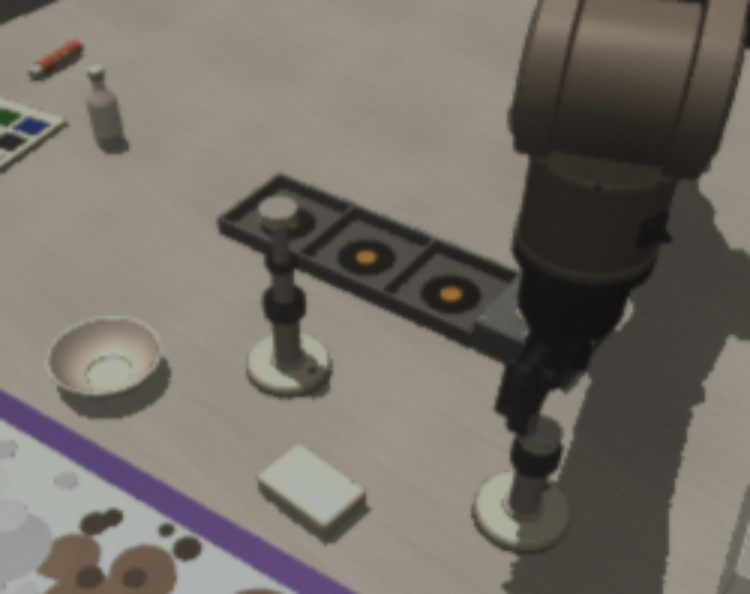

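The crop shows lamp1 collapsed under the gripper, with its head just above the collar at (538,445). Lamp2 is still drawn out at (282,290).

Request:
step_arm(plan=[1,0,0,0,0,1,0,0,0,0,1,0,0,-0.035,0,1,0,0,-0.07,0,1,0,0,-0.087,0], squeeze=80)

```text
time_s: 10.4
tool_pos: [0.6544, 0.2943, 0.1064]
orientation: [3.14, 0.003, 0.094]
ft_force: [-0.6, 0.0, -0.2]
opening: 0.0853
```

Request:
step_arm(plan=[-1,0,0,0,0,-1,0,0,0,0,-1,0,0,0,0,-1,0,0,0,0,-1,0,0,0,0])

```text
time_s: 10.9
tool_pos: [0.6563, 0.2953, 0.1116]
orientation: [-3.14, -0.002, 0.094]
ft_force: [-5.1, -2.0, 8.1]
opening: 0.0399
```

Request:
step_arm(plan=[-1,0,0,0,0,-1,0,0,0.01,0,-1,0,0,0.03,0,-1,0,0,0.05,0,-1,0,0,0.07,0])

```text
time_s: 11.4
tool_pos: [0.6559, 0.2946, 0.1811]
orientation: [-3.141, -0.001, 0.094]
ft_force: [-0.2, 0.6, -5.8]
opening: 0.0396
```

Request:
step_arm(plan=[-1,-0.01,-0.018,0,0,-1,-0.03,-0.054,0,0,-1,-0.05,-0.09,0,0,-1,-0.07,-0.126,0,0,-1,-0.09,-0.162,0,0])

```text
time_s: 11.9
tool_pos: [0.565, 0.1314, 0.1804]
orientation: [-3.141, -0.001, 0.094]
ft_force: [1.7, -0.7, -5.3]
opening: 0.0398
```

Request:
step_arm(plan=[-1,-0.022,-0.04,0,0,-1,-0.044,-0.08,0,0,-1,-0.066,-0.12,0,0,-1,-0.088,-0.16,0,0,-1,-0.1,-0.18,0,0])

```text
time_s: 12.4
tool_pos: [0.4639, -0.0506, 0.1803]
orientation: [-3.142, -0.001, 0.091]
ft_force: [-0.3, 0.6, -6.0]
opening: 0.0398
```

Request:
step_arm(plan=[-1,-0.007,-0.014,0,0,-1,-0.007,-0.014,0,0,-1,-0.007,-0.014,0,0,-1,-0.007,-0.014,0,0])

```text
time_s: 12.8
tool_pos: [0.4595, -0.0603, 0.1795]
orientation: [-3.141, -0.001, 0.095]
ft_force: [0.1, -0.1, -6.2]
opening: 0.0397
```

```bash
python3 - <<'E'
from h import *
print(ctrl.read_state()['tool_pos'])
s=snap('scene'); cv2.imwrite('pics/a2.png',cv2.resize(s['img'][80:300,150:400],None,fx=3,fy=2.7))
lamp((.654,-.003))
w=cloud(s); g=(np.hypot(w[...,0]-.4585,w[...,1]+.061)<.07)&(w[...,2]>.06)&(w[...,2]<.1)&(s['img'].min(2)>100)
P=w[g]; print(len(P)); print(np.percentile(P,[1,50,99],axis=0).round(3))
h=cv2.convexHull(np.argwhere(g)[:,::-1].astype(np.float32))[:,0]
for z in(.08,.085,.09): print(z,fitc(np.array([ray(s,u,v,z)[:2] for u,v in h])))
E
```

```text
[ 0.45952829 -0.06029398  0.17953975]
scene base [ 0.6532 -0.0044] r 0.0431 ztop [0.252 0.252 0.253] topc [ 0.6541 -0.0023] 98
top base [0.6473 0.007 ] r 0.052 ztop [0.252 0.253 0.254] topc [ 0.6539 -0.003 ] 69
99
[[ 0.417 -0.101  0.084]
 [ 0.475 -0.079  0.088]
 [ 0.5   -0.053  0.094]]
0.08 (array([ 0.45040424, -0.06639865]), np.float64(0.04314301233557314))
0.085 (array([ 0.45491337, -0.06265931]), np.float64(0.04286721339767748))
0.09 (array([ 0.4594225 , -0.05891996]), np.float64(0.04259141445978541))
```

View pics/a2.png

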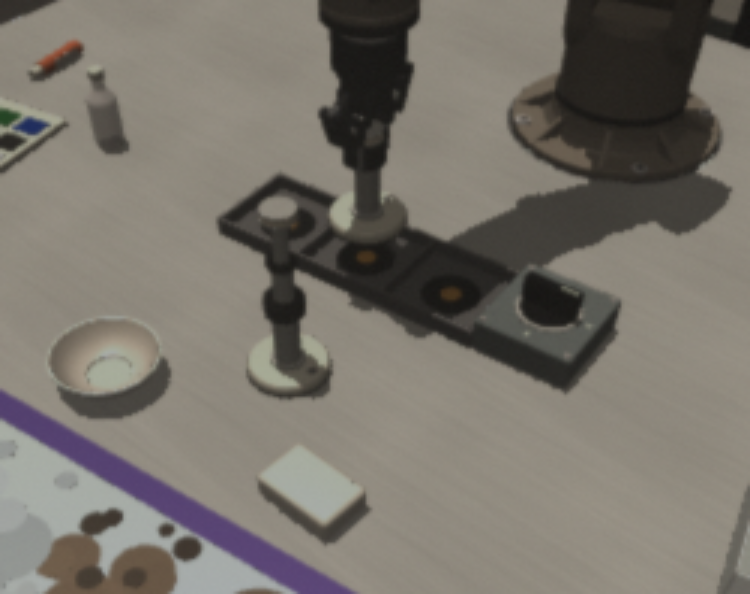

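The crop shows lamp1 hanging upright over the middle bay at (367,215), and the switch bar at (550,295) in the off position. Lowering now.

Request:
step_arm(plan=[-1,-0.001,-0.001,-0.02,0,-1,-0.001,-0.001,-0.04,0,-1,-0.001,-0.001,-0.053,0,-1,-0.001,-0.001,-0.058,0,-1,-0.001,-0.001,-0.062,0])

```text
time_s: 13.45
tool_pos: [0.4579, -0.0621, 0.1173]
orientation: [-3.142, 0.001, 0.094]
ft_force: [-28.2, -2.6, 75.1]
opening: 0.0395
```

Request:
step_arm(plan=[-1,0,0,-0.002,0,-1,0,0,-0.002,0])

```text
time_s: 13.65
tool_pos: [0.4579, -0.0624, 0.1174]
orientation: [-3.141, -0.0, 0.093]
ft_force: [-18.5, -0.9, 45.1]
opening: 0.0395
```

Request:
step_arm(plan=[-1,0,0,0.003,0,-1,0,0,0.003,0,1,0,0,0.003,0,1,0,0,0.003,0,1,0,0,0.003,0])

```text
time_s: 14.15
tool_pos: [0.458, -0.0622, 0.1184]
orientation: [3.142, -0.0, 0.094]
ft_force: [0.1, -0.1, 0.7]
opening: 0.0811
```

Request:
step_arm(plan=[1,0,0,0,0,1,0,0,0,0,1,0,0,0.03,0,1,0,0,0.07,0,1,0,0,0.12,0])

```text
time_s: 14.65
tool_pos: [0.4567, -0.0624, 0.2387]
orientation: [3.141, 0.003, 0.094]
ft_force: [1.5, 0.8, -0.9]
opening: 0.0854
```

Request:
step_arm(plan=[-1,0.02,0,0.05,0,-1,0.06,0.01,0.08,0,-1,0.1,0.03,0.09,0,-1,0.14,0.05,0.09,0,-1,0.17,0.06,0.09,0])

```text
time_s: 15.15
tool_pos: [0.6299, 0.0001, 0.3283]
orientation: [-3.141, -0.001, 0.096]
ft_force: [-0.8, 0.3, -0.1]
opening: 0.0124
```

```bash
python3 - <<'E'
from h import *
print(ctrl.read_state()['tool_pos'])
lamp((.4585,-.061)); lamp((.654,-.003))
E
```

```text
[6.29925895e-01 1.42778681e-04 3.28331098e-01]
scene base [ 0.4547 -0.0665] r 0.042 ztop [0.156 0.156 0.156] topc [ 0.4581 -0.0617] 65
top base [ 0.4587 -0.115 ] r 0.0268 ztop [] topc [nan nan] 0
scene base [ 0.6534 -0.0043] r 0.0431 ztop [0.398 0.399 0.4  ] topc [0.6527 0.0128] 67
  return _methods._mean(a, axis=axis, dtype=dtype,
  ret = ret.dtype.type(ret / rcount)
h.py:31: RuntimeWarning: Mean of empty slice
  print(n,'base',c.round(4),'r',r.round(4),'ztop',z[-12::4].round(3),'topc',np.nanmean(w[t][:,:2],0).round(4),t.sum())
Traceback (most recent call last):
  File "h.py", line 26, in lamp
    h=cv2.convexHull(k)[:,0]; p=np.array([ray(s,u,v,.018)[:2] for u,v in h])
      ~~~~~~~~~~~~~~~~~^^^^^
TypeError: 'NoneType' object is not subscriptable
```

Request:
step_arm(plan=[-1,0.024,-0.003,0,0,-1,0.024,-0.003,-0.02,0,-1,0.024,-0.003,-0.04,0,-1,0.024,-0.003,-0.055,0,-1,0.024,-0.003,-0.06,0])

```text
time_s: 15.85
tool_pos: [0.6506, -0.0057, 0.267]
orientation: [-3.141, 0.002, 0.093]
ft_force: [0.5, 0.2, 0.6]
opening: -0.0001
```

Request:
step_arm(plan=[-1,0,0,-0.005,0,-1,0,0,-0.012,0,-1,0,0,-0.02,0,-1,0,0,-0.028,0,-1,0,0,-0.036,0])

```text
time_s: 16.35
tool_pos: [0.652, -0.0054, 0.2319]
orientation: [3.141, -0.001, 0.094]
ft_force: [0.1, 0.2, 2.6]
opening: -0.0003
```

Request:
step_arm(plan=[-1,0,0,-0.008,0,-1,0,0,-0.016,0,-1,0,0,-0.024,0,-1,0,0,-0.032,0,-1,0,0,-0.04,0])

```text
time_s: 16.85
tool_pos: [0.652, -0.0054, 0.192]
orientation: [3.142, -0.001, 0.094]
ft_force: [0.1, -1.5, 8.3]
opening: -0.0002
```

Request:
step_arm(plan=[-1,0,0,-0.008,0,-1,0,0,-0.015,0,-1,0,0,-0.02,0,-1,0,0,-0.024,0,-1,0,0,-0.027,0])

```text
time_s: 17.35
tool_pos: [0.652, -0.0054, 0.1651]
orientation: [3.141, -0.0, 0.094]
ft_force: [0.2, -1.8, 7.0]
opening: -0.0001
```

Request:
step_arm(plan=[-1,0,0,-0.003,0,-1,0,0,-0.006,0,-1,0,0,-0.008,0,-1,0,0,-0.0095,0,-1,0,0,-0.0095,0])

```text
time_s: 17.85
tool_pos: [0.6525, -0.0054, 0.1577]
orientation: [-3.141, -0.002, 0.094]
ft_force: [-8.9, -1.0, 31.3]
opening: 0.0002
```

Request:
step_arm(plan=[-1,0.001,0.002,0.02,0,1,0.001,0.002,0.04,0,1,0.001,0.002,0.04,0,1,0.001,0.002,0.04,0,1,0.001,0.002,0.04,0])

```text
time_s: 18.35
tool_pos: [0.6522, -0.0031, 0.1947]
orientation: [-3.141, 0.002, 0.094]
ft_force: [-0.5, -0.2, 0.0]
opening: 0.0579
```

Request:
step_arm(plan=[1,0,0,0,0,1,0,0,0,0,1,0,0,-0.035,0,1,0,0,-0.07,0,1,0,0,-0.085,0])

```text
time_s: 18.85
tool_pos: [0.6511, -0.0032, 0.1077]
orientation: [-3.142, 0.004, 0.094]
ft_force: [0.4, 0.8, -0.8]
opening: 0.0856
```

Request:
step_arm(plan=[-1,0,0,0,0,-1,0,0,0,0,-1,0,0,0,0,-1,0,0,0,0,-1,0,0,0,0])

```text
time_s: 19.35
tool_pos: [0.6535, -0.0033, 0.1129]
orientation: [-3.141, -0.002, 0.094]
ft_force: [-4.4, -1.0, 8.5]
opening: 0.0396
```

Request:
step_arm(plan=[-1,0,0,0,0,-1,0,0,0.01,0,-1,0,0,0.03,0,-1,0,0,0.05,0,-1,0,0,0.07,0])

```text
time_s: 19.85
tool_pos: [0.6528, -0.0033, 0.1826]
orientation: [-3.142, -0.001, 0.094]
ft_force: [-0.2, -0.2, -4.7]
opening: 0.0392
```

Request:
step_arm(plan=[-1,-0.01,-0.018,0,0,-1,-0.03,-0.05,0,0,-1,-0.05,-0.085,0,0,-1,-0.08,-0.12,0,0,-1,-0.11,-0.15,0,0])

```text
time_s: 20.35
tool_pos: [0.5412, -0.1554, 0.1814]
orientation: [3.141, -0.001, 0.093]
ft_force: [0.3, -0.9, -5.1]
opening: 0.0393
```

Request:
step_arm(plan=[-1,-0.035,-0.018,0,0,-1,-0.06,-0.024,0,0,-1,-0.073,-0.0245,0,0,-1,-0.073,-0.0245,0,0,-1,-0.073,-0.0245,0,0])

```text
time_s: 20.85
tool_pos: [0.4705, -0.1774, 0.1814]
orientation: [-3.142, -0.001, 0.094]
ft_force: [0.4, 0.1, -5.2]
opening: 0.0395
```

```bash
python3 - <<'E'
from h import *
print(ctrl.read_state()['tool_pos'],ctrl.read_state()['opening'])
s=snap('scene'); cv2.imwrite('pics/a3.png',cv2.resize(s['img'][80:300,150:400],None,fx=3,fy=2.7))
E
```

```text
[ 0.47049436 -0.17743938  0.18143611] 0.039479621872393074
```

View pics/a3.png

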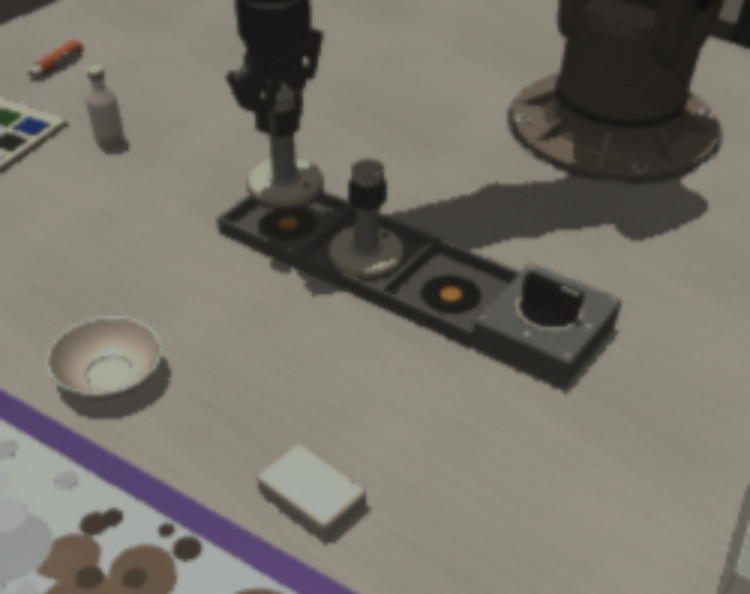

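Lamp1 stands upright in the middle bay at (367,215). Lamp2 hangs over the −y bay at (285,180).

Request:
step_arm(plan=[-1,0,0,-0.02,0,-1,0,0,-0.04,0,-1,0,0,-0.053,0,-1,0,0,-0.058,0,-1,0,0,-0.061,0])

```text
time_s: 21.4
tool_pos: [0.4701, -0.1777, 0.1195]
orientation: [-3.142, 0.001, 0.094]
ft_force: [0.0, -0.6, -4.9]
opening: 0.0394
```

Request:
step_arm(plan=[-1,0,0,-0.001,0,-1,0,0,-0.001,0])

```text
time_s: 21.6
tool_pos: [0.4701, -0.1779, 0.1193]
orientation: [3.141, -0.001, 0.094]
ft_force: [-0.2, 1.0, -5.3]
opening: 0.0395
```

Request:
step_arm(plan=[-1,0,0,-0.001,0,-1,0,0,-0.002,0,-1,0,0,-0.002,0])

```text
time_s: 21.9
tool_pos: [0.4701, -0.1783, 0.1187]
orientation: [-3.142, -0.002, 0.093]
ft_force: [-12.9, 1.1, 31.6]
opening: 0.0395
```

Now in contact. Release, then retreat to the side and inspect.

Request:
step_arm(plan=[-1,0,0,0.001,0,1,0,0,0.001,0,1,0,0,0.001,0,1,0,0,0.001,0,1,0,0,0.001,0])

```text
time_s: 22.4
tool_pos: [0.4699, -0.1777, 0.1178]
orientation: [3.142, -0.0, 0.094]
ft_force: [-0.5, 0.3, -0.3]
opening: 0.0855
```

Request:
step_arm(plan=[1,0,0,0,0,1,0,0,0,0,1,0,0,0.03,0,1,0,0,0.07,0,1,0,0,0.12,0])

```text
time_s: 22.9
tool_pos: [0.4687, -0.1776, 0.2381]
orientation: [-3.141, 0.003, 0.094]
ft_force: [1.4, 0.1, 0.1]
opening: 0.0855
```

Request:
step_arm(plan=[-1,0.01,0,0.04,0,-1,0.04,0.03,0.05,0,-1,0.06,0.07,0.05,0,-1,0.08,0.11,0.05,0,-1,0.1,0.15,0.05,0])

```text
time_s: 23.4
tool_pos: [0.5703, -0.0262, 0.288]
orientation: [-3.141, -0.0, 0.094]
ft_force: [0.9, -0.9, -0.7]
opening: 0.012
```

Request:
step_arm(plan=[-1,0.01,0.045,0,0,-1,0.02,0.09,0,0,-1,0.03,0.13,0,0,-1,0.03,0.17,0,0,-1,0.03,0.21,0,0])

```text
time_s: 23.9
tool_pos: [0.5997, 0.1838, 0.2875]
orientation: [3.141, 0.0, 0.094]
ft_force: [-0.2, -1.0, -0.4]
opening: -0.0003
```

```bash
python3 - <<'E'
from h import *
print(ctrl.read_state()['tool_pos'])
for n in('scene','top'):
    s=snap(n); w=cloud(s); im=s['img']
    for c in((.458,-.062),(.470,-.178)):
        d=np.hypot(w[...,0]-c[0],w[...,1]-c[1])
        g=(d<.03)&(w[...,2]>.138)&(w[...,2]<.2); z=w[...,2][g]
        b=(d<.055)&(w[...,2]>.016)&(w[...,2]<.034)&(im.min(2)>75)
        h=cv2.convexHull(np.argwhere(b)[:,::-1].astype(np.float32))[:,0]
        f=fitc(np.array([ray(s,u,v,.024)[:2] for u,v in h]))
        print(n,c,'top n',g.sum(),'z',np.percentile(z,[10,50,90,99]).round(4),'c',w[g][:,:2].mean(0).round(4),'base',f[0].round(4),round(f[1],4),'zb',np.median(w[...,2][b]).round(4))
    if n=='scene':cv2.imwrite('pics/a4.png',cv2.resize(im[110:215,215:375],None,fx=5,fy=5,interpolation=2))
    hh=(abs(w[...,1])<.3)&(w[...,0]>.55)&(w[...,0]<.75); print('table z',np.nanmedian(w[...,2][hh]).round(4))
E
```

```text
[0.59970015 0.18384906 0.287515  ]
scene (0.458, -0.062) top n 97 z [0.1427 0.1533 0.1555 0.1567] c [ 0.4606 -0.0595] base [ 0.4587 -0.0615] 0.0443 zb 0.0253
scene (0.47, -0.178) top n 87 z [0.1425 0.1538 0.1556 0.1567] c [ 0.4732 -0.175 ] base [ 0.4715 -0.1778] 0.0446 zb 0.0254
table z 0.0049
top (0.458, -0.062) top n 81 z [0.1496 0.1529 0.1558 0.1577] c [ 0.4583 -0.0614] base [ 0.4567 -0.062 ] 0.0449 zb 0.0234
top (0.47, -0.178) top n 82 z [0.1477 0.1526 0.156  0.1606] c [ 0.471  -0.1768] base [ 0.471  -0.1775] 0.0435 zb 0.0239
table z 0.0018
```

View pics/a4.png

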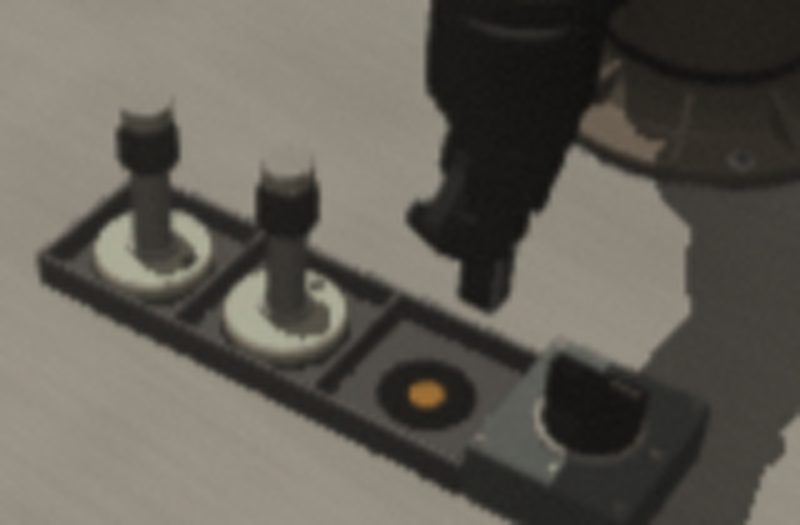

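Both lamps stand upright and collapsed, at (150,200) and (287,260) in the crop. Their tops measure about 0.153 m, as expected, and the switch is off. Next I turn the switch on.

Request:
step_arm(plan=[1,-0.04,-0.003,0,0,1,-0.08,-0.006,0,0,1,-0.12,-0.008,0,0,1,-0.155,-0.009,0,0,1,-0.164,-0.01,0,0], squeeze=40)

```text
time_s: 24.5
tool_pos: [0.4329, 0.1718, 0.2879]
orientation: [-3.141, 0.0, 0.095]
ft_force: [-0.1, -1.4, 0.1]
opening: 0.072
```

Request:
step_arm(plan=[1,0,0,-0.045,0,1,0,0,-0.09,0,1,0,0,-0.135,0,1,0,0,-0.17,0,1,0,0,-0.18,0])

```text
time_s: 25.0
tool_pos: [0.4345, 0.1711, 0.1049]
orientation: [3.139, 0.004, 0.094]
ft_force: [0.8, 0.4, 1.0]
opening: 0.0852
```

Request:
step_arm(plan=[1,0,0.003,-0.02,0,1,0,0.003,-0.03,0,-1,0,0.003,-0.03,0,-1,0,0.003,-0.03,0,-1,0,0.003,-0.03,0])

```text
time_s: 25.5
tool_pos: [0.4364, 0.1754, 0.0789]
orientation: [-3.141, -0.001, 0.094]
ft_force: [1.0, 0.6, 0.3]
opening: 0.0439
```

Request:
step_arm(plan=[-1,0,0,0,0,-1,0,0,0,0,-1,0,0,0,0,-1,0,0,0,0])

```text
time_s: 25.9
tool_pos: [0.4341, 0.1751, 0.0783]
orientation: [3.141, 0.003, 0.094]
ft_force: [-15.2, -2.7, 22.1]
opening: 0.0142
```

Request:
step_arm(plan=[-1,0,0,0,-0.14,-1,0,0,0,-0.28,-1,0,0,0,-0.42,-1,0,0,0,-0.56,-1,0,0,0,-0.7])

```text
time_s: 26.4
tool_pos: [0.4351, 0.1747, 0.0783]
orientation: [3.141, 0.001, -0.612]
ft_force: [-6.2, -5.2, 13.5]
opening: 0.0144
```

Request:
step_arm(plan=[-1,0,0,0,-0.14,-1,0,0,0,-0.28,-1,0,0,0,-0.42,-1,0,0,0,-0.56,-1,0,0,0,-0.7])

```text
time_s: 26.9
tool_pos: [0.4357, 0.1737, 0.0783]
orientation: [3.141, -0.001, -1.313]
ft_force: [-2.6, -14.3, 14.2]
opening: 0.0147
```

Request:
step_arm(plan=[-1,0,0,0,-0.14,-1,0,0,0,-0.18,-1,0,0,0,-0.18,-1,0,0,0,-0.18,-1,0,0,0,-0.18])

```text
time_s: 27.4
tool_pos: [0.4358, 0.1735, 0.0783]
orientation: [3.141, -0.001, -1.487]
ft_force: [-2.0, -14.6, 17.3]
opening: 0.0144
```

Request:
step_arm(plan=[1,0,0,0,0,1,0,0,0,0,1,0,0,0,0,1,0,0,0,0,1,0,0,0.03,0])

```text
time_s: 27.9
tool_pos: [0.4342, 0.1746, 0.1059]
orientation: [3.138, -0.003, -1.486]
ft_force: [1.3, 0.9, 0.2]
opening: 0.0847
```

Request:
step_arm(plan=[1,0,0,0.05,0,1,0,0,0.1,0,1,0,0,0.15,0,1,0.03,0.03,0.18,0,1,0.06,0.06,0.18,0])

```text
time_s: 28.4
tool_pos: [0.4976, 0.2369, 0.2933]
orientation: [-3.136, 0.007, -1.486]
ft_force: [0.9, 0.6, -0.2]
opening: 0.0854
```

Request:
step_arm(plan=[1,0.03,0.03,0,0,1,0.06,0.06,0,0,1,0.09,0.09,0,0,1,0.11,0.11,0,0,1,0.11,0.11,0,0])

```text
time_s: 28.9
tool_pos: [0.6068, 0.3482, 0.286]
orientation: [3.141, -0.001, -1.484]
ft_force: [-1.3, 0.0, -0.6]
opening: 0.0853
```

```bash
python3 - <<'E'
from h import *
print(ctrl.read_state()['tool_pos'])
for n in('scene','top'):
    s=snap(n); w=cloud(s); im=s['img']
    for c in((.458,-.062),(.470,-.178)):
        d=np.hypot(w[...,0]-c[0],w[...,1]-c[1])
        g=(d<.03)&(w[...,2]>.138)&(w[...,2]<.2); z=w[...,2][g]
        print(n,c,'z',np.percentile(z,[50,90]).round(4),'c',w[g][:,:2].mean(0).round(4))
    g=(w[...,2]>.080)&(w[...,2]<.1)&(abs(w[...,0]-.437)<.05)&(abs(w[...,1]-.173)<.05)
    P=w[g][:,:2].astype(np.float32); print('bar',len(P),len(P)>5 and cv2.minAreaRect(P))
    cv2.imwrite(f'pics/f_{n}.png',im)
E
```

```text
[0.60683553 0.34816852 0.2860467 ]
scene (0.458, -0.062) z [0.1537 0.1558] c [ 0.4605 -0.0595]
scene (0.47, -0.178) z [0.1539 0.1563] c [ 0.473 -0.175]
bar 95 ((0.4361274242401123, 0.172171488404274), (0.06173957884311676, 0.016201678663492203), 4.656787872314453)
top (0.458, -0.062) z [0.1517 0.155 ] c [ 0.4583 -0.0614]
top (0.47, -0.178) z [0.152  0.1566] c [ 0.471 -0.177]
bar 73 ((0.43641331791877747, 0.17314907908439636), (0.06308932602405548, 0.01522092055529356), 2.5003535747528076)
```

View pics/f_scene.png

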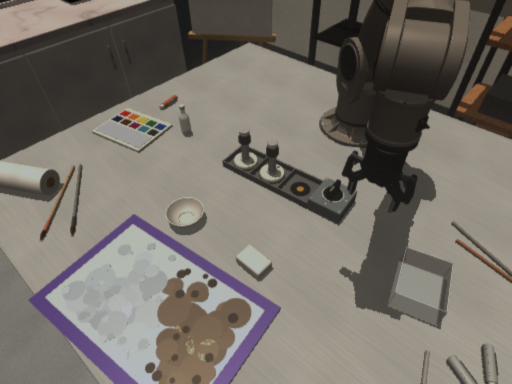

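View pics/f_top.png

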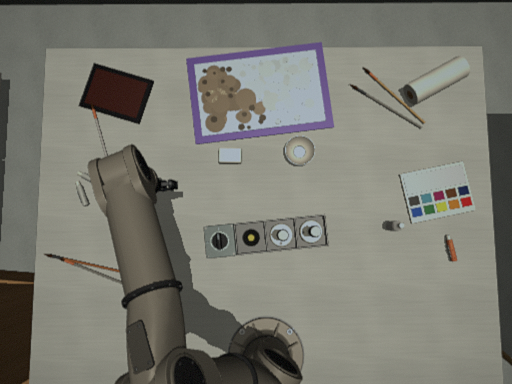

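The final views show both lamps standing in the two −y bays, at (245,150) and (272,165) in the scene view. The switch bar lies along tray x. The bowl, sponge and bottle are at the same pixels as at the start, and the gripper is clear of everything.

```bash
python3 -c "
from cell import ctrl
print(ctrl.finish_job())"
```

```text
the job is handed in; nothing more can be done
None
```

The job is handed in at about 29 s of the 210 s limit. Two lamps were present. I turned the switch off and pressed each stem home from the top, which moves the inner tube first. I then stood the lamps in the middle and −y bays, turned the switch back on and backed the arm away. No verdict was reported.

Last checks:
- **Lamps:** both tops measure about 0.153 m above the table, as expected for a collapsed lamp on the bay floor. Both stand upright and within 2–3 mm of their bay centres.
- **Switch:** the bar lies along the tray's x. The two cameras put it 4.7° and 2.5° from the world x axis, against about 5.3° for the tray. They disagree slightly, but both are well inside the 8.6° tolerance.
- **Other things:** the bowl, bottle and sponge look unmoved by eye in the final pictures, and the gripper touches nothing.

One flaw: lamp1 was set down harder than intended, at about 75 N on the wrist. That is under the 120 N limit, and I eased it off before releasing.

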